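# Draw the top plate from the holder and lay it on the marking-out bars

### The arm

A 6-joint arm with a two-finger parallel gripper is mounted at the origin on a cart in front of the work surface, level with it; the furniture and walls round the work are solid. World frame = base frame: x ahead of the robot, y to its left, z up, the work surface at z = 0. Lengths are in mm, angles in rad, forces in N, time in s.
With the tool pointing down it reaches from about 400 to 925 mm from the base axis. Payload 12.5 kg.
Tool frame: the origin (TCP) lies midway between the tips of the shut fingers; the grasp point (between the pads) lies 19 mm behind it (env.pinch_z is the distance from the TCP to the grasp point, in mm); z points along the fingers, y is the line along which they close (so a half turn about z gives the same grasp; the last joint's range is limited). The gripper opens to 95 mm and grips with 3 to 60 N. Pads are 20 mm wide; open, the fingers measure 119 mm over their backs; the gripper's body (75 mm by 180 mm) begins 59 mm behind the grasp point.
Start: joints at [-1.292, 0.491, 1.559, -0, 1.092, -0.106], TCP at [234.632, -579.305, 214.661] pointing down, gripper open.
Joint ranges: [-3.1, 3.1], [-0.84, 2.19], [0.05, 2.79], [-1.13, 4.28], [0.06, 2.93], [-2.69, 2.69]. Speed limits (rad/s): [2.22, 2.22, 2.79, 3.14, 3.14, 3.14].

### API

Orientations are given as [roll, pitch, yaw] about the fixed x, y, z axes, in that order (R = Rz(yaw) Ry(pitch) Rx(roll)).
In Python, from cell import readout, eyes, job_done, env gives the robot as it stands.
- The arm moves only by the shell command python3 -m jog 'ROWS'. ROWS is a JSON object of lists of equal length, an entry for each row: "dp": the shift along the tool's x, y, z in mm, a list of three; "twist": the turn about the tool's z in degrees; "claw": the closure, from -1 (fully open) to 1 (shut). A call has 1 to 8 rows; each row is the pose to reach, as a shift and turn from the pose commanded when the call began, along the tool's axes at that moment; what a row does not reach only later rows make up. A row lasts 1/12 s, in which the tool goes at most 41.7 mm and 7.16 degrees, less where a joint would pass 70% of its speed; a pose out of reach is approached as far as the arm can. A call with a gripper value outside its range is refused whole. The fingers move at their own pace and stop on an object; the grip force is fixed at half the most. Time passes only in rows, so rows that repeat a pose let the fingers close. It gives the time, the measured TCP pose, the force and the opening at its end, in the units of the state.
- readout.state(): the state, without advancing time (a new reading comes with each control period).
- eyes.read_camera(name): name is "scene" or "top" or "wrist"; returns the picture (384x512x3 uint8, red, green, blue); there is no depth.
- eyes.camera_model(name): a dict with "intrinsics" (3x3 intrinsics, pixels), "k1" (the pictures are not rectified: a ray, as slopes to the right and down, at radius r is drawn at 1 + k1 r^2 times it, then the intrinsics apply), "R" (3x3) and "t" (3): a world point X has camera coordinates R X + t. Camera axes: x right, y down, z forward; pixel columns grow to the right and rows downward; lengths in mm; the calibration is good to about 2 mm. A picture is of the moment at which its call begins: read the wrist's pose just before it. camera_model takes no time and is no camera call; for the wrist camera it gives the pose at the moment of the call.
- job_done(): hands the job in, once; it reports no verdict.
The state is a dict: "t": time; "joints": joint angles; "qvel": joint speeds; "tau": joint torques, N m; "eef_pos": TCP position; "tcp_rot": TCP orientation; "ft_force": force on the tool from outside, world axes, zero at the start; "moment": the same for the moment, N m; "opening": opening from 0.0 (shut) to 1.0 (fully open).
Only numpy, scipy, OpenCV 4.12 (cv2) and the standard library are available. Lean on these libraries where they do the work, as an engineer would, in place of code of your own. Each camera call takes 0.05 s, during which the arm holds its last target. There are 200 camera calls.

### The job

Press on the top aluminium plate in the plate holder and slide it out over the low lip at the open end until about a third of its length overhangs, keeping it flat; then pinch the overhanging part by its two long edges and lift it off. Lay it flat, lengthwise and centred on the two parallel bars of the marking-out rest and let go, leaving the other plates in the holder and never letting the plate fall to the worktop.

Things in the scene. Friction and masses are not known exactly. Their poses are not given: they have to be found in the camera images.
- top_plate: Top one of three equal smooth aluminium plates in the holder: 150 mm long (x), 56 wide (y), 4 thick, about 90 g. Origin at the centre of its underside, z up; it starts at 68 mm height, up to 12 mm forward in the holder, parallel to it. Metal slides easily on metal (friction about 0.25), rubber fingertips grip well: pressing down with 5 to 20 N and moving level drags it.
- middle_plate: The plate directly under the top one, same size; origin at the centre of its underside, 64 mm above the worktop. It stays in the holder, as does an equal bottom plate beneath it.
- holder: Plate holder fixed to the worktop: grey block 163 mm long (x), 71 wide (y) on a dark foot 200 x 92 x 10 mm. Origin at the centre of its underside, z up. The trough inside is 153 x 59 mm, floor at z = 60 mm. The side walls and the rear wall (+x) rise to z = 76 mm, 4 mm above the top plate, so its edges can be reached only beyond the front. The -x end is open and faces roughly to the robot.
- holder_front (a point): Middle of the holder's front edge, on the outside of the steel lip across its open end, at the lip's top (66 mm above the worktop, 81.5 mm from the holder's origin along its -x). The lip is 5 mm thick; it holds back the two lower plates, and the top plate (underside at 68 mm) passes over it. A plate that overhangs by more than about 70 mm tips off.
- rest: Marking-out rest fixed to the worktop: grey base 170 mm (x) x 96 (y) x 12 with two parallel steel bars on it, each 140 mm long along x, 8 wide, centred at y = +16 and -16 mm (40 mm over both), tops 45 mm above the worktop. Origin at the centre of the underside, z up. A plate laid lengthwise on the bars stands out 8 mm past them on either side, leaving room for fingers.

How it is judged (in metres and radians):
On the way:
1. the top plate is slid out, still lying flat in the holder, so that it overhangs the open end by 2 cm or more (x of top_plate in the frame of holder between -0.085 and -0.028 m and y of top_plate in the frame of holder between -0.01 and 0.01 m and z of top_plate in the frame of holder between 0.063 and 0.073 m and angle between top_plate's own z axis and vertical below 0.08 rad), for 0.1 s.
At the end, for the whole second after the job is handed in: The top plate lies flat (within 0.06 rad) and at rest on the two bars of the rest, its centre within 25 mm along and 12 mm across of the rest's centre, its length within 0.15 rad of the bars' direction; the middle plate is still in place in the holder (moved less than 10 mm) (x of top_plate in the frame of rest between -0.025 and 0.025 m and y of top_plate in the frame of rest between -0.012 and 0.012 m and z of top_plate in the frame of rest between 0.042 and 0.049 m and angle between top_plate's own z axis and vertical below 0.06 rad and angle between the x axis of top_plate and the x axis of rest, either way round below 0.15 rad and linear speed of top_plate below 0.02 m/s and distance of middle_plate from where it was at the start of the episode below 0.01 m); the robot touches nothing.
It fails at once if the top plate falls to the worktop (its centre below 30 mm) (height (world z) of top_plate below 0.03 m).
It fails at once if the middle plate is dragged out of place by 15 mm or more (distance of middle_plate from where it was at the start of the episode above 0.015 m).
It also fails if it takes over 53 s, if anything falls off the work surface, if the arm or the gripper's body presses on something with over 40 N, if the wrist force passes 120 N, or if a joint passes its speed limit or range.

## Working session

There is one attempt and no reset: what is moved stays moved. The work goes in short steps, Python scripts to look and compute and a shell command to move; the robot and the scene stay as the last step left them, time stands still between calls to the robot, and variables do not carry over. Pictures are saved under pics/ and viewed, on a budget of 10 in all, crops included, one or two more only if the job needs it, and the job is handed in when it is done.

```bash
mkdir -p pics; ls; python3 - <<'E'
from cell import readout, eyes, env
import cv2
for n in ("scene","top"):
    cv2.imwrite(f"pics/{n}0.png",eyes.read_camera(n)[:,:,::-1])
    m=eyes.camera_model(n);print(n,m)
print(readout.state(),env.pinch_z)
E
```

```text
pics
scene {'intrinsics': array([[353.26281193,   0.        , 262.81193654],
       [  0.        , 353.26281193, 192.88909949],
       [  0.        ,   0.        ,   1.        ]]), 'k1': -0.10786967925150522, 'R': array([[-0.85208392, -0.52322918,  0.01357255],
       [-0.28387421,  0.44019509, -0.85184724],
       [ 0.43973676, -0.72969823, -0.52361443]]), 't': array([449.24784134, 231.07077067, 625.80703304])}
top {'intrinsics': array([[495.4012317 ,   0.        , 259.03465496],
       [  0.        , 495.4012317 , 194.93174967],
       [  0.        ,   0.        ,   1.        ]]), 'k1': -0.03363033972287496, 'R': array([[ 0.02058631, -0.99976507, -0.00678295],
       [-0.99628173, -0.01994595, -0.08381449],
       [ 0.08365951,  0.00848316, -0.99645829]]), 't': array([-46.55983459, 549.01585352, 998.26410327])}
{'t': 0.1, 'joints': array([-1.29162417e+00,  4.91463766e-01,  1.55937108e+00,  5.71675561e-06,
        1.09171899e+00, -1.05593472e-01]), 'qvel': array([-0.00093791, -0.00206817, -0.00160802,  0.00137767, -0.00223458,
       -0.00085206]), 'tau': array([ 3.15989368e-03, -6.13625836e+01, -2.58605254e+01,  6.94503752e-02,
        4.70270275e-02, -6.52371750e-05]), 'eef_pos': array([ 234.55615297, -579.08876434,  214.14825728]), 'tcp_rot': array([-3.14063736e+00, -1.06348005e-04,  3.84762941e-01]), 'ft_force': array([ 0.26229704, -0.95182792, -0.43569653]), 'moment': array([0.05098419, 0.01482011, 0.05002853]), 'opening': 0.9995277580250786} 18.8
```

View pics/top0.png

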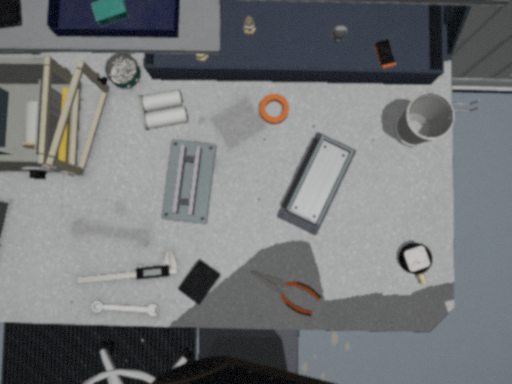

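View pics/scene0.png

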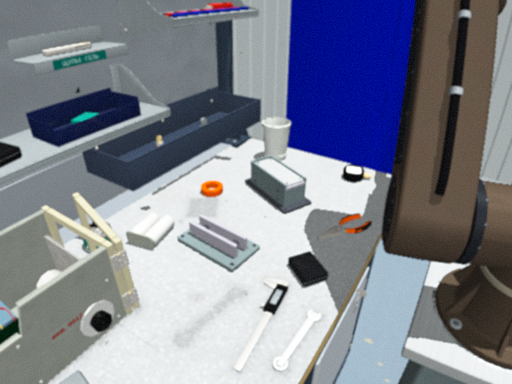

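The top view shows the rest near (189,180) and the holder, with the bright plate, near (318,182). Its open end points down and left, to about (300,228). I'll enlarge that area and segment it.

```bash
cat > h.py <<'E'
import numpy as np, cv2
from cell import eyes, readout
def ray(m,uv):
    K=m["intrinsics"]; d=(np.array(uv,float)-K[:2,2])/np.diag(K)[:2]
    r=np.linalg.norm(d); s=r
    for _ in range(20): s=r/(1+m["k1"]*s*s)
    d=d*(s/r if r>0 else 1)
    R=np.array(m["R"]); return -R.T@m["t"], R.T@np.append(d,1)
def onz(m,uv,z):
    o,d=ray(m,uv); return (o+d*(z-o[2])/d[2])[:2]
def proj(m,X):
    c=np.array(m["R"])@np.array(X,float)+m["t"]; d=c[:2]/c[2]
    d=d*(1+m["k1"]*(d@d)); K=m["intrinsics"]; return np.diag(K)[:2]*d+K[:2,2]
def rect(m,mask,z):
    "min-area rectangle on plane z of the largest blob: centre, (long,short), yaw of long side"
    c=max(cv2.findContours(mask.astype(np.uint8),cv2.RETR_EXTERNAL,cv2.CHAIN_APPROX_NONE)[0],key=cv2.contourArea)
    P=np.array([onz(m,p[0],z) for p in c],np.float32)
    b=cv2.boxPoints(cv2.minAreaRect(P)); e=b[1]-b[0];f=b[2]-b[1]
    l=e if np.hypot(*e)>np.hypot(*f) else f
    if l[0]<0:l=-l
    return b.mean(0),sorted([np.hypot(*e),np.hypot(*f)])[::-1],np.arctan2(l[1],l[0])
E
python3 - <<'E'
from h import *
im=cv2.imread("pics/top0.png"); m=eyes.camera_model("top")
cv2.imwrite("pics/topc.png",cv2.resize(im[120:240,150:370],None,fx=3.6,fy=3.6,interpolation=cv2.INTER_CUBIC))
hsv=cv2.cvtColor(im,cv2.COLOR_BGR2HSV)
for p in [(320,180),(345,160),(300,222),(170,150),(189,150),(179,180),(240,200)]: print(p,im[p[1],p[0]],hsv[p[1],p[0]])
g=im.max(2); w=np.zeros_like(g); w[130:235,275:358]=1
base=(g<185)
k=np.ones((3,3),np.uint8)
r=np.zeros_like(g); r[130:230,158:222]=1
print("rest",rect(m,cv2.morphologyEx(((hsv[:,:,1]>25)&(r>0)).astype(np.uint8),cv2.MORPH_OPEN,k),12))
for th in (190,205,215):
    a=np.zeros_like(g);a[140:222,294:344]=1
    mk=((g>th)&(a>0)).astype(np.uint8); n,L,S,C=cv2.connectedComponentsWithStats(mk)
    l=L[180,320]; print(th,rect(m,L==l,72) if l else None)
E
```

```text
(320, 180) [180 181 180] [ 60   1 181]
(345, 160) [140 141 138] [ 80   5 141]
(300, 222) [88 83 80] [109  23  88]
(170, 150) [139 139 133] [ 90  11 139]
(189, 150) [133 133 125] [ 90  15 133]
(179, 180) [147 143 144] [128   7 147]
(240, 200) [167 167 166] [ 90   2 167]Traceback (most recent call last):
  File "<stdin>", line 10, in <module>
  File "h.py", line 16, in rect
    c=max(cv2.findContours(mask.astype(np.uint8),cv2.RETR_EXTERNAL,cv2.CHAIN_APPROX_NONE)[0],key=cv2.contourArea)
ValueError: max() iterable argument is empty
```

View pics/topc.png

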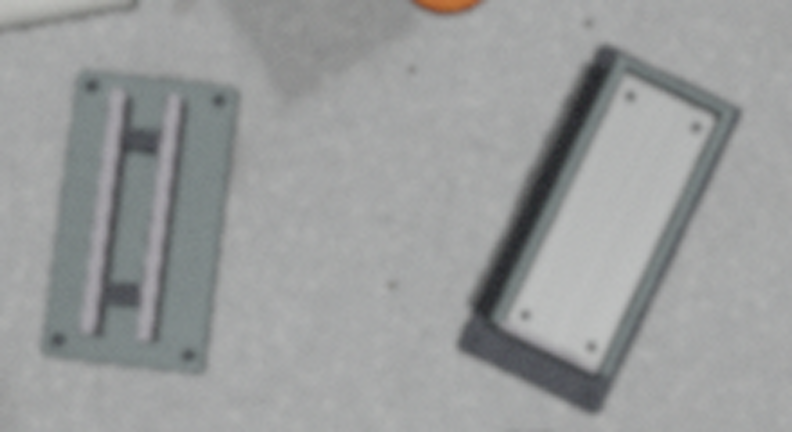

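The crop shows the rest base corners at about (80,72), (240,88), (203,373) and (42,354). The plate's corners are near (622,72), (716,115), (600,373) and (500,322), and the foot's front corners near (460,348) and (598,412). I'll convert these to world coordinates and check them against the given sizes.

```bash
python3 - <<'E'
from h import *
m=eyes.camera_model("top")
def P(l,z): return np.array([onz(m,((u+.5)/3.6+149.5,(v+.5)/3.6+119.5),z) for u,v in l])
def rep(n,Q):
    # order: rear-left, rear-right, front-right, front-left
    ax=(Q[0]+Q[1]-Q[2]-Q[3])/2; print(n,"c",Q.mean(0).round(1),"len",np.hypot(*ax).round(1),"w",np.linalg.norm((Q[0]+Q[3]-Q[1]-Q[2])/2).round(1),"yaw",np.arctan2(ax[1],ax[0]).round(3))
rep("rest",P([(80,72),(240,88),(203,373),(42,354)],12))
rep("bars",P([(112,90),(180,95),(152,338),(83,333)],45))
rep("plate",P([(624,70),(716,116),(600,375),(498,322)],72))
F=P([(460,348),(598,412)],10); print("footfront",F.mean(0),np.linalg.norm(F[0]-F[1]))
W=P([(608,55),(740,112)],76); print("rear top",W.mean(0),np.linalg.norm(W[0]-W[1]))
H=P([(630,96),(696,127),(592,347),(525,315)],72);rep("holes",H)
# predict from yaw
for y in (0,):
    ax=W.mean(0)-F.mean(0); print("axis",np.hypot(*ax), np.arctan2(ax[1],ax[0]))
    u=ax/np.hypot(*ax); print("holder origin est", F.mean(0)+100*u, W.mean(0)-81.5*u)
E
```

```text
rest c [577.1 112. ] len 166.9 w 94.2 yaw -0.099
bars c [577.7 112.5] len 138.3 w 38.8 yaw -0.083
plate c [ 576.1 -153.2] len 155.8 w 59.3 yaw -0.428
footfront [ 489.47029859 -114.48609052] 87.52503743257127
rear top [ 651.5330138  -187.09341627] 78.53776697151045
holes c [ 575.7 -153.8] len 133.9 w 40.1 yaw -0.43
axis 177.58419809550605 -0.42120607579321645
holder origin est [ 580.72994722 -155.37223159] [ 577.15640016 -153.7712113 ]
```

The measured sizes match the given ones: plate about 156x59 (given 150x56), rest 167x94 (given 170x96). The holder is at about (579,-155) with yaw -0.43, and the rest at about (577,112) with yaw -0.09. Next I'll write a helper that works out the moves and compute the approach.

```bash
cat > go.py <<'E'
import sys, numpy as np
from cell import readout
from scipy.spatial.transform import Rotation as Ro
def go(x,y,z,yaw):
    s=readout.state(); R=Ro.from_euler("xyz",s["tcp_rot"]).as_matrix()
    d=R.T@(np.array([x,y,z])-s["eef_pos"])
    tw=-np.degrees((yaw-s["tcp_rot"][2]+np.pi)%(2*np.pi)-np.pi)
    print("t",round(s["t"],2),"pos",s["eef_pos"].round(1),"rot",s["tcp_rot"].round(3),"F",s["ft_force"].round(1),"open",round(s["opening"],3),"j6",s["joints"][5].round(2))
    print("dp",d.round(1),"twist",tw.round(1))
if __name__=="__main__": go(*map(float,sys.argv[1:]))
E
python3 go.py 575 -153 215 -0.427
```

```text
t 0.1 pos [ 234.6 -579.1  214.1] rot [-3.141 -0.     0.385] F [ 0.3 -1.  -0.4] open 1.0 j6 -0.11
dp [ 475.5 -267.2   -0.5] twist 46.5
```

```bash
python3 -m jog '{"dp":[[476,-267,0],[476,-267,0],[476,-267,0],[476,-267,0],[476,-267,0],[476,-267,0],[476,-267,0],[476,-267,0]],"twist":[46.5,46.5,46.5,46.5,46.5,46.5,46.5,46.5],"claw":[1,1,1,1,1,1,1,1]}'; python3 go.py 575 -153 215 -0.427
```

```text
t: 0.77
eef_pos: [437.8, -325.0, 214.6]
tcp_rot: [-3.142, 0.0, -0.433]
ft_force: [-0.2, 0.3, -0.0]
opening: 0.493
t 0.77 pos [ 437.8 -325.   214.6] rot [-3.142  0.    -0.433] F [-0.2  0.3 -0. ] open 0.493 j6 1.24
dp [  52.3 -213.7   -0.5] twist -0.3
```

```bash
python3 -m jog '{"dp":[[52,-210,0],[52,-210,0],[52,-210,0],[52,-210,0],[52,-210,0],[52,-210,0],[52,-210,0],[52,-210,0]],"twist":[0,0,0,0,0,0,0,0],"claw":[1,1,1,1,1,1,1,1]}'; python3 go.py 575 -153 215 -0.427; python3 - <<'E'
from h import *
import pickle
m=eyes.camera_model("wrist"); im=eyes.read_camera("wrist")
pickle.dump(m,open("w1.pkl","wb")); cv2.imwrite("pics/w1.png",im[:,:,::-1])
E
```

```text
t: 1.43
eef_pos: [570.9, -157.1, 214.2]
tcp_rot: [3.141, 0.001, -0.426]
ft_force: [0.6, -0.4, -0.5]
opening: 0.01
t 1.43 pos [ 570.9 -157.1  214.2] rot [ 3.141e+00  1.000e-03 -4.260e-01] F [ 0.6 -0.4 -0.5] open 0.01 j6 1.62
dp [ 2.  -5.4 -0.8] twist 0.1
```

View pics/w1.png

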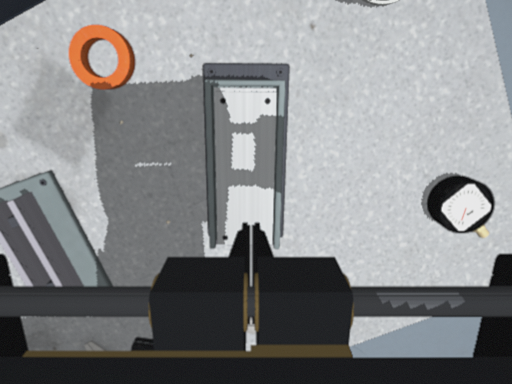

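The wrist view shows the holder running straight up the image. The foot's rear corners are at about (203,65) and (289,65), and the plate's holes at (223,101), (268,101) and (225,238). The wall sides are at columns of about 209 and 286.

```bash
python3 - <<'E'
from h import *
import pickle
m=pickle.load(open("w1.pkl","rb"))
f=np.array([onz(m,p,10) for p in [(203,65),(289,65)]]); h=np.array([onz(m,p,72) for p in [(223,101),(268,101),(225,238)]])
print("foot",f,np.linalg.norm(f[0]-f[1])); print("holes",h,np.linalg.norm(h[0]-h[1]),np.linalg.norm(h[0]-h[2]))
d=h[0]-h[2]; print("yaw",np.arctan2(d[1],d[0]), "plate c",(h[1]+h[2])/2)
u=d/np.hypot(*d)
print("holder o", f.mean(0)-100*u)
print("rear edge plate z72",onz(m,(247,86),72), "front foot etc")
E
python3 go.py 596 -163 100 -0.427
```

```text
foot [[ 687.14329702 -153.85615585]
 [ 649.97182104 -235.64093411]] 89.8357867559735
holes [[ 645.71915537 -162.52268452]
 [ 629.01601822 -199.28199268]
 [ 523.94054336 -105.91408026]] 40.37624953563562 134.29283085509795
yaw -0.43513309407579626 plate c [ 576.47828079 -152.59803647]
holder o [ 577.87616433 -152.59543531]
rear edge plate z72 [ 648.51606405 -187.49208053] front foot etc
t 1.48 pos [ 570.6 -157.8  214.3] rot [ 3.141e+00  1.000e-03 -4.270e-01] F [ 0.1 -0.2 -0.2] open 0.004 j6 1.62
dp [ 25.4  -5.8 114.3] twist -0.0
```

The wrist and top estimates agree to within 2 mm. I'll go above the press point, 20 mm behind the plate's centre.

```bash
python3 -m jog '{"dp":[[25,-5,40],[25,-5,75],[25,-5,105],[25,-5,125],[25,-5,132],[25,-5,132]],"twist":[0,0,0,0,0,0],"claw":[1,1,1,1,1,1]}'; python3 go.py 594 -161.5 72 -0.43
```

```text
t: 1.98
eef_pos: [594.8, -164.1, 81.3]
tcp_rot: [3.141, 0.003, -0.429]
ft_force: [0.6, -0.6, 0.5]
opening: 0.005
t 1.98 pos [ 594.8 -164.1   81.3] rot [ 3.141e+00  3.000e-03 -4.290e-01] F [ 0.6 -0.6  0.5] open 0.005 j6 1.62
dp [-1.8 -2.   9.3] twist 0.1
```

```bash
python3 -m jog '{"dp":[[-1,-2,3],[-1,-2,6],[-1,-2,8],[-1,-2,9],[-1,-2,9]],"twist":[0,0,0,0,0],"claw":[1,1,1,1,1]}'
```

```text
t: 2.4
eef_pos: [596.2, -160.7, 74.1]
tcp_rot: [3.142, -0.001, -0.427]
ft_force: [-0.7, -0.4, -0.1]
opening: 0.007
```

```bash
for i in 1; do python3 -m jog '{"dp":[[0,0,1],[0,0,2],[0,0,2.5],[0,0,2.5]],"twist":[0,0,0,0],"claw":[1,1,1,1]}'; done
```

```text
t: 2.73
eef_pos: [596.4, -160.7, 72.3]
tcp_rot: [-3.142, -0.002, -0.427]
ft_force: [-3.5, 1.7, 11.2]
opening: 0.003
```

Contact at 11 N. Now I'll drag it along -x.

```bash
python3 -m jog '{"dp":[[-3,0,0],[-7,0,0],[-11,0,0],[-15,0,0],[-19,0,0],[-23,0,0],[-25,0,0],[-25,0,0]],"twist":[0,0,0,0,0,0,0,0],"claw":[1,1,1,1,1,1,1,1]}'
```

```text
t: 3.4
eef_pos: [573.9, -150.5, 72.3]
tcp_rot: [-3.142, -0.003, -0.427]
ft_force: [0.0, 1.0, 9.7]
opening: 0.005
```

```bash
python3 -m jog '{"dp":[[-3,0,0],[-7,0,0],[-11,0,0],[-15,0,0],[-20,0,0],[-25,0,0],[-29,0,0],[-29,0,0]],"twist":[0,0,0,0,0,0,0,0],"claw":[1,1,1,1,1,1,1,1]}'; python3 - <<'E'
from h import *
import pickle
im=eyes.read_camera("top"); m=eyes.camera_model("wrist"); w=eyes.read_camera("wrist")
pickle.dump(m,open("w2.pkl","wb"))
a=cv2.resize(im[140:250,270:370,::-1],None,fx=4,fy=4,interpolation=cv2.INTER_CUBIC)
cv2.imwrite("pics/t2.png",np.hstack([a,cv2.resize(w[:,:,::-1],(400,440))]))
E
```

```text
t: 4.07
eef_pos: [547.3, -138.4, 72.3]
tcp_rot: [-3.141, -0.003, -0.427]
ft_force: [-1.5, 1.1, 9.9]
opening: 0.006
```

View pics/t2.png

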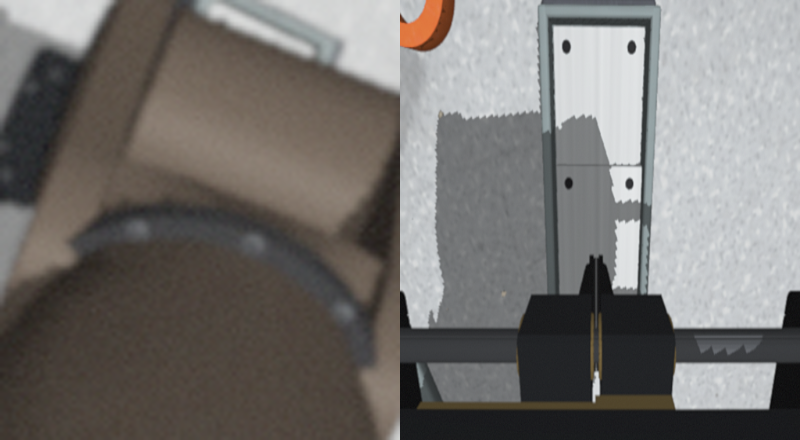

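In the wrist view (right half) the top plate has slid out. Its rear edge is at row 165 and its holes at (569,183) and (630,183). The middle plate's rear holes are at (566,47) and (631,47).

```bash
python3 - <<'E'
from h import *
import pickle
m=pickle.load(open("w2.pkl","rb"))
c=lambda u,v:((u-400)*1.28,v*384/440)
yaw=-.43;u=np.array([np.cos(yaw),np.sin(yaw)]);n=np.array([-u[1],u[0]]);H=np.array([578.5,-154])
for nm,p,z in [("edge",(598,165),72),("h",(569,183),72),("h",(630,183),72),("mh",(566,47),68),("mh",(631,47),68)]:
    q=onz(m,c(*p),z); print(nm,q,"holder frame",(q-H)@u,(q-H)@n)
E
python3 go.py 547.3 -138.4 130 -0.43
```

```text
edge [ 596.72678067 -161.33403625] holder frame 19.62486493495362 0.9318249311889472
h [ 597.25287454 -140.60807041] holder frame 11.463016231312398 19.99033117613612
h [ 580.60984925 -177.16268602] holder frame 11.573628210912227 -20.17455371378843
mh [ 649.2536846  -163.66095519] holder frame 68.34004611121617 20.71366789590285
mh [ 632.76616564 -199.833908  ] holder frame 68.43290393768717 -19.039472533466036
t 4.17 pos [ 547.3 -138.4   72.3] rot [-3.142e+00 -2.000e-03 -4.270e-01] F [-2.2  2.1 11.6] open 0.006 j6 1.63
dp [  0.1   0.  -57.7] twist 0.2
```

The plate is centred at x = -55.5 in the holder frame, so it overhangs by 49 mm, and the middle plate is still in place. I'll lift off and move to the overhang with the gripper open.

```bash
python3 -m jog '{"dp":[[0,0,-10],[0,0,-30],[0,0,-50],[-20,0,-55],[-45,0,-55],[-65,0,-55],[-68,0,-55],[-68,0,-55]],"twist":[0,0,0,0,0,0,0,0],"claw":[1,1,1,-1,-1,-1,-1,-1]}';python3 -m jog '{"dp":[[0,0,0],[0,0,0],[0,0,0],[0,0,0]],"twist":[0,0,0,0],"claw":[-1,-1,-1,-1]}'; python3 go.py 485.5 -111.5 51 -0.43;  python3 - <<'E'
from h import *
im=eyes.read_camera("scene");w=eyes.read_camera("wrist")
a=cv2.resize(im[130:260,220:350,::-1],(400,400),interpolation=cv2.INTER_CUBIC)
cv2.imwrite("pics/s3.png",np.hstack([a,cv2.resize(w[:,:,::-1],(400,400))]))
E
```

```text
t: 4.83
eef_pos: [484.7, -109.9, 126.9]
tcp_rot: [3.142, -0.001, -0.426]
ft_force: [0.2, 0.0, -0.2]
opening: 0.299
t: 5.17
eef_pos: [485.5, -110.4, 125.9]
tcp_rot: [3.142, 0.0, -0.427]
ft_force: [-1.3, 0.1, -0.7]
opening: 0.577
t 5.17 pos [ 485.5 -110.4  125.9] rot [ 3.142  0.    -0.427] F [-1.3  0.1 -0.7] open 0.577 j6 1.64
dp [ 0.5  1.  74.9] twist 0.2
```

View pics/s3.png

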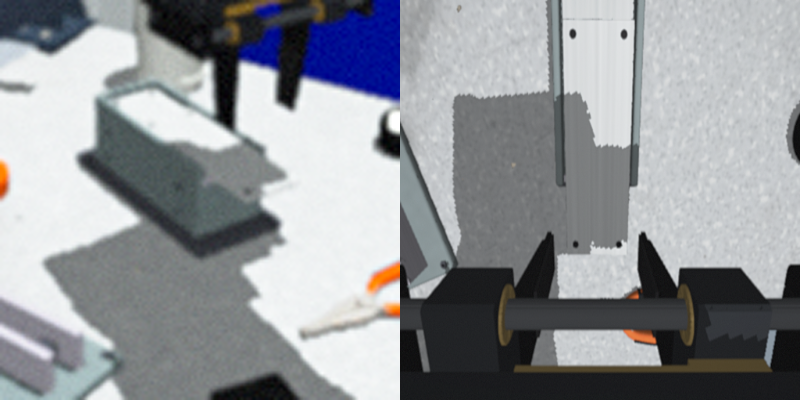

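The plate lies flat and overhangs the holder, with the fingers on either side of it (plate centre column about 597, fingers at 550 and 643). I'll finish opening the gripper and then descend.

```bash
python3 -m jog '{"dp":[[0,1,0],[0,1,0],[0,1,0],[0,1,0],[0,1,0],[0,1,0]],"twist":[0,0,0,0,0,0],"claw":[-1,-1,-1,-1,-1,-1]}';python3 -m jog '{"dp":[[0,0,15],[0,0,30],[0,0,45],[0,0,60],[0,0,70],[0,0,75],[0,0,75],[0,0,75]],"twist":[0,0,0,0,0,0,0,0],"claw":[-1,-1,-1,-1,-1,-1,-1,-1]}'; python3 go.py 485.5 -111.5 51 -0.43
```

```text
t: 5.77
eef_pos: [484.5, -111.1, 126.1]
tcp_rot: [3.142, -0.0, -0.427]
ft_force: [1.2, -0.8, 0.6]
opening: 0.993
t: 6.43
eef_pos: [484.7, -111.1, 51.4]
tcp_rot: [3.142, -0.0, -0.427]
ft_force: [0.0, 0.2, 0.4]
opening: 1.0
t 6.43 pos [ 484.7 -111.1   51.4] rot [ 3.142 -0.    -0.427] F [0.  0.2 0.4] open 1.0 j6 1.64
dp [0.9 0.  0.4] twist 0.2
```

```bash
python3 -m jog '{"dp":[[0,0,0],[0,0,0],[0,0,0],[0,0,0],[0,0,0],[0,0,0],[0,0,0],[0,0,0]],"twist":[0,0,0,0,0,0,0,0],"claw":[1,1,1,1,1,1,1,1]}';python3 -m jog '{"dp":[[0,0,-2],[0,0,-6],[0,0,-12],[0,0,-20],[0,0,-28],[0,0,-36],[0,0,-40],[0,0,-40]],"twist":[0,0,0,0,0,0,0,0],"claw":[1,1,1,1,1,1,1,1]}';  python3 - <<'E'
from h import *
import pickle
im=eyes.read_camera("scene");m=eyes.camera_model("wrist");pickle.dump(m,open("w4.pkl","wb"));w=eyes.read_camera("wrist")
a=cv2.resize(im[110:240,220:350,::-1],(400,400),interpolation=cv2.INTER_CUBIC)
cv2.imwrite("pics/s4.png",np.hstack([a,cv2.resize(w[:,:,::-1],(400,400))]))
E
```

```text
t: 7.1
eef_pos: [484.6, -111.1, 51.2]
tcp_rot: [3.142, -0.0, -0.427]
ft_force: [-0.2, 0.7, 0.6]
opening: 0.583
t: 7.77
eef_pos: [485.0, -111.2, 92.4]
tcp_rot: [-3.142, -0.002, -0.427]
ft_force: [0.4, 0.3, -1.4]
opening: 0.582
```

View pics/s4.png

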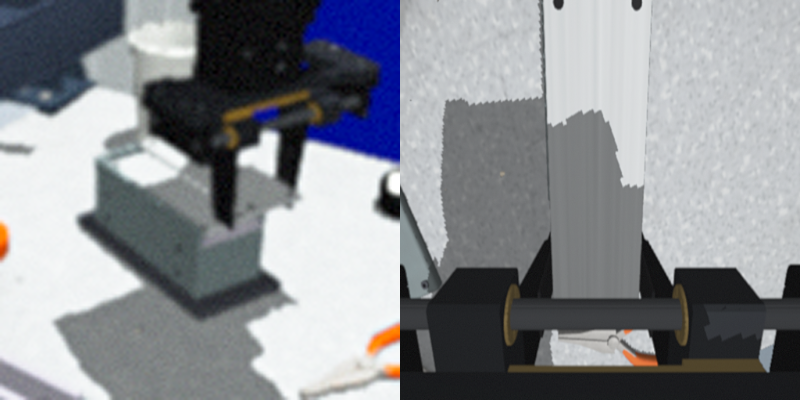

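The plate is gripped (opening 0.582, about 55 mm), level and clear of the holder. I'll check the sag from the hole spacing and work out the transfer.

```bash
python3 - <<'E'
from h import *
import pickle
m=pickle.load(open("w4.pkl","rb"))
p=[((u-400)*1.28,3*.96) for u in(558,637)]
for z in (95,105,110,113,118):
    a,b=[onz(m,q,z) for q in p]; T=np.array([485,-111.2]); u=np.array([np.cos(.427),-np.sin(.427)])
    print(z,np.linalg.norm(a-b).round(1),"holes ahead of tcp",((a+b)/2-T)@u, "lat",((a+b)/2-T)@np.array([-u[1],u[0]]))
E
python3 go.py 530 116.5 110 -0.09
```

```text
95 44.9 holes ahead of tcp 117.71796159012331 lat -0.05754477286141721
105 42.2 holes ahead of tcp 115.53766996622723 lat -0.01229874045060109
110 40.8 holes ahead of tcp 114.4475241542792 lat 0.010324275754794032
113 40.0 holes ahead of tcp 113.79343666711034 lat 0.023898085478028266
118 38.7 holes ahead of tcp 112.70329085516231 lat 0.04652110168342339
t 7.87 pos [ 484.6 -111.1   91.3] rot [ 3.142e+00 -1.000e-03 -4.270e-01] F [ 0.1  0.1 -1.8] open 0.58 j6 1.64
dp [ -52.8 -226.   -18.7] twist -19.3
```

Level: the hole spacing puts the top surface at z = 113, against 112.5 expected. The plate's centre is 47 mm ahead of the TCP. Moving to the rest.

```bash
python3 -m jog '{"dp":[[0,-8,-12],[-5,-28,-20],[-13,-58,-20],[-22,-92,-20],[-31,-128,-20],[-40,-164,-20],[-47,-195,-20],[-51,-215,-20]],"twist":[0,-2,-5,-8,-11,-14,-17,-19]
,"claw":[1,1,1,1,1,1,1,1]}';python3 -m jog '{"dp":[[-2,-8,0],[-2,-8,0],[-2,-8,0],[-2,-8,0]],"twist":[0,0,0,0],"claw":[1,1,1,1]}'; python3 go.py 530 116.5 90 -0.09;  python3 - <<'E'
from h import *
import pickle
im=eyes.read_camera("scene");m=eyes.camera_model("wrist");pickle.dump(m,open("w5.pkl","wb"));w=eyes.read_camera("wrist")
a=cv2.resize(im[150:290,150:290,::-1],(400,400),interpolation=cv2.INTER_CUBIC)
cv2.imwrite("pics/s5.png",np.hstack([a,cv2.resize(w[:,:,::-1],(400,400))]))
E
```

```text
t: 8.53
eef_pos: [527.1, 108.5, 110.7]
tcp_rot: [-3.142, 0.001, -0.091]
ft_force: [0.6, -0.2, -0.4]
opening: 0.586
t: 8.87
eef_pos: [525.6, 112.8, 110.9]
tcp_rot: [3.141, 0.001, -0.097]
ft_force: [0.2, -0.1, -0.9]
opening: 0.584
t 8.87 pos [525.6 112.8 110.9] rot [ 3.141e+00  1.000e-03 -9.700e-02] F [ 0.2 -0.1 -0.9] open 0.584 j6 1.76
dp [ 4.  -4.1 20.9] twist -0.4
```

View pics/s5.png

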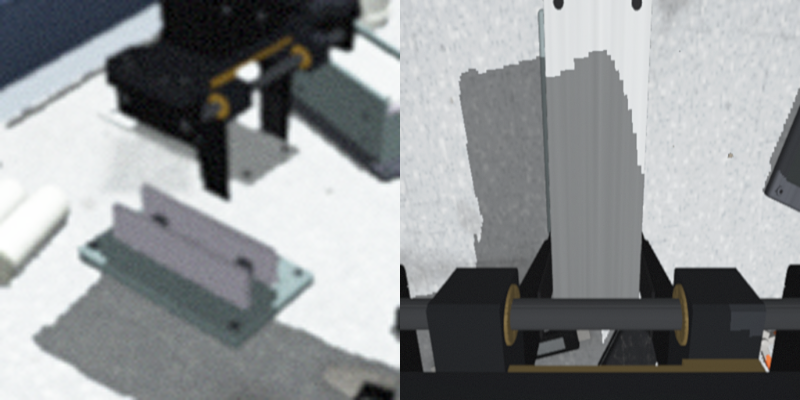

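The plate hangs level above the rest. In the wrist view the rest base's left edge runs from (541,10), its rear corner, to (547,230). That line is a second check on the rest's pose.

```bash
python3 - <<'E'
from h import *
import pickle
m=pickle.load(open("w5.pkl","rb"))
a,b=[onz(m,((u-400)*1.28,v*.96),12) for u,v in((541,10),(547,230))]
d=a-b; y=np.arctan2(d[1],d[0]); print(a,b,"edge yaw",y)
for yaw in (-.09,y):
    u=np.array([np.cos(yaw),np.sin(yaw)]);n=np.array([-u[1],u[0]])
    print("rest c from corner",a-85*u-48*n, "est (577.4,112.2) in that frame: edge lat",(a-[577.4,112.2])@n,(b-[577.4,112.2])@n)
E
```

```text
[666.18214938 150.64411454] [503.99783867 169.75535787] edge yaw -0.11729566715702383
rest c from corner [577.21199671 110.47806003] est (577.4,112.2) in that frame: edge lat 46.26813172274802 50.72513619674862
rest c from corner [576.1489153  112.92122016] est (577.4,112.2) in that frame: edge lat 48.56985392362649 48.56985392362649
```

Both estimates agree: centre about (577,112), yaw about -0.10. The bars should be reached at TCP z of about 28.3.

```bash
python3 -m jog '{"dp":[[4,-5,6],[4,-5,20],[4,-5,36],[4,-5,52],[4,-5,66],[4,-5,75],[4,-5,78],[4,-5,78]],"twist":[0,0,0,0,0,0,0,0],"claw":[1,1,1,1,1,1,1,1]}';python3 -m jog '{"dp":[[0,0,1],[0,0,2],[0,0,3],[0,0,4],[0,0,4]],"twist":[0,0,0,0,0],"claw":[1,1,1,1,1]}'; python3 go.py 530.2 117 28.3 -0.1
```

```text
t: 9.63
eef_pos: [530.3, 118.3, 32.4]
tcp_rot: [3.141, 0.001, -0.096]
ft_force: [-0.6, 0.4, -0.7]
opening: 0.586
t: 10.05
eef_pos: [530.4, 118.5, 29.3]
tcp_rot: [-3.142, -0.0, -0.095]
ft_force: [0.4, 0.5, -1.2]
opening: 0.581
t 10.05 pos [530.4 118.5  29.3] rot [-3.142 -0.    -0.095] F [ 0.4  0.5 -1.2] open 0.581 j6 1.76
dp [-0.1  1.5  1. ] twist 0.3
```

```bash
python3 -m jog '{"dp":[[0,1,0.5],[0,1,1],[0,1,1.5],[0,1,1.5]],"twist":[0,0,0,0],"claw":[1,1,1,1]}'; python3 go.py 530.2 117 28.3 -0.1
```

```text
t: 10.38
eef_pos: [530.3, 117.4, 28.2]
tcp_rot: [3.142, -0.0, -0.095]
ft_force: [-1.8, -1.6, 6.0]
opening: 0.585
t 10.38 pos [530.3 117.4  28.2] rot [ 3.142 -0.    -0.095] F [-1.8 -1.6  6. ] open 0.585 j6 1.76
dp [-0.1  0.4 -0.1] twist 0.3
```

Contact at 6 N, at the expected height. I'll open the gripper, then retreat straight up.

```bash
python3 -m jog '{"dp":[[0,0,0],[0,0,0],[0,0,0],[0,0,0],[0,0,0],[0,0,0],[0,0,0],[0,0,0]],"twist":[0,0,0,0,0,0,0,0],"claw":[-1,-1,-1,-1,-1,-1,-1,-1]}';python3 -m jog '{"dp":[[0,0,-6],[0,0,-20],[0,0,-40],[0,0,-70],[0,0,-100],[-30,0,-125],[-60,0,-150],[-70,0,-150]],"twist":[0,0,0,0,0,0,0,0],"claw":[-1,-1,-1,-1,-1,-1,-1,-1]}'; python3 - <<'E'
from h import *
import pickle
im=eyes.read_camera("scene");m=eyes.camera_model("wrist");pickle.dump(m,open("w6.pkl","wb"));w=eyes.read_camera("wrist")
a=cv2.resize(im[150:290,150:290,::-1],(300,300),interpolation=cv2.INTER_CUBIC)
b=np.zeros((384,300,3),np.uint8);b[:300]=a
cv2.imwrite("pics/s6.png",np.hstack([b,w[:,12:,::-1]]))
E
```

```text
t: 11.05
eef_pos: [530.2, 117.5, 27.6]
tcp_rot: [3.141, 0.0, -0.095]
ft_force: [-0.1, -0.2, -0.0]
opening: 0.995
t: 11.72
eef_pos: [458.7, 124.5, 181.6]
tcp_rot: [-3.141, -0.004, -0.095]
ft_force: [0.7, -0.5, 0.3]
opening: 0.998
```

View pics/s6.png

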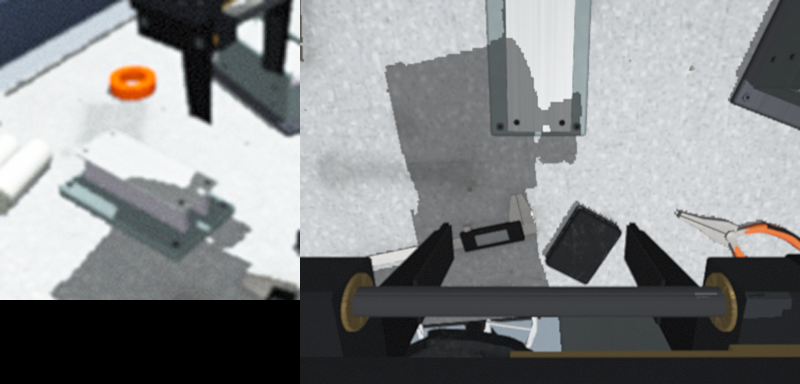

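The plate lies flat on the bars. Its front holes are at (516,122) and (562,122), and the base's front corners at (491,134) and (586,134). I'll check the numbers.

```bash
python3 - <<'E'
from h import *
import pickle
m=pickle.load(open("w6.pkl","rb"))
h=np.array([onz(m,p,49) for p in((228,122),(274,122))]);f=np.array([onz(m,p,12) for p in((203,134),(298,134))])
print(np.linalg.norm(h[0]-h[1]),np.linalg.norm(f[0]-f[1]))
u=np.array([np.cos(-.1),np.sin(-.1)]);n=np.array([-u[1],u[0]])
d=(h.mean(0)+67*u)-(f.mean(0)+85*u); print("plate-rest along",d@u,"across",d@n)
for q in(h,f): e=q[0]-q[1]; print("yaw",np.arctan2(-e[0],e[1]))
E
```

```text
40.498159812089916 94.87174621648191
plate-rest along -2.76348957042111 across -0.473417150892732
yaw -0.09513068540297959
yaw -0.09506263202930887
```

The plate is within 3 mm along and 0.5 mm across of the rest's centre, and aligned with the bars. Handing in.

```bash
python3 -c "
from cell import job_done; print(job_done())"
```

```text
the job is handed in; nothing more can be done
None
```

The top plate is lying flat on the two bars of the marking-out rest, and I handed the job in at about 12 s; no verdict was reported.

- **Slide:** I pressed with shut fingers at about 10 N and slid the plate until it overhung by about 49 mm, lying flat.
- **Lift and transfer:** I pinched the overhang by its long edges and lifted it off. It hung level on the way to the rest.
- **Placing:** I lowered it until the force reached 6 N at the expected height, opened the gripper and moved clear. The wrist force then read under 1 N.

The last wrist picture put the plate's centre about 3 mm along and 0.5 mm across from the rest's centre. It was parallel to the bars within what I could measure.

The middle plate was still in place when I checked it after the slide. I did not measure it again after lifting the top plate off. No check failed, and where I measured something twice the results agreed to about 2–3 mm.

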